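Bench check of a roller-lever limit switch

ROBOT

A 6-joint arm with a two-finger parallel gripper is mounted at the origin on the work surface. World frame = base frame: x ahead of the robot, y to its left, z up, the work surface at z = 0. Lengths are in m, angles in rad, forces in N, time in s.
With the tool pointing down it reaches from about 0.3 to 0.875 m from the base axis. Payload 6.4 kg.
Tool frame: the origin (TCP) lies between the finger pads; the fingertips stand 8 mm ahead of it and the grasp point (between the pads) lies 11 mm behind it (ctrl.finger_overhang is the distance from the TCP to the fingertips, in m); z points along the fingers, y is the line along which they close (so a half turn about z gives the same grasp; the last joint's range is limited). The gripper opens to 85 mm and grips with 20 to 120 N. Pads are 22 mm wide; open, the fingers measure 114 mm over their backs; the gripper's body (76 mm by 85 mm) begins 54 mm behind the grasp point. The pads swing forward as they close: fully open they stand 13 mm farther back than shut.
Start: joints at [0.901, 0.181, 1.607, -0, 1.354, -0.206], TCP at [0.257, 0.514, 0.239] pointing down, gripper open.
Joint ranges: [-2.99, 2.99], [-0.89, 2.07], [0.3, 2.58], [-1.14, 4.28], [0, 2.63], [-3.12, 3.12]. Speed limits (rad/s): [2.57, 2.57, 3.01, 3.14, 3.14, 3.14].

INTERFACE

Orientations are given as a unit quaternion [w, x, y, z].
In Python, from bench import ctrl, camera gives the robot as it stands.
- The arm moves only by the shell command python3 -m pendant 'ROWS' [OPENING]. ROWS is JSON, a list of rows, each a list of 6 numbers: the shift along the world's x, y, z normalised to -1 to 1, where 1 is 200 mm, then the turn, a rotation vector about the world's x, y, z normalised to -1 to 1, where 1 is pi/2 rad. In form: [[dx, dy, dz, rx, ry, rz], ...]. A call has exactly 10 rows; each row shifts and turns the commanded pose from where the row before left it; what a row does not reach is not made up. A row lasts 1/8 s, in which the tool goes at most 62.5 mm and 10.7 degrees, less where a joint would pass 70% of its speed; a pose out of reach is approached as far as the arm can. A call with a number of a shift or a turn outside -1 to 1 is refused whole. A call with a gripper value outside its range is refused whole. OPENING is the opening, from -1 (shut) to 1 (fully open), set as the call begins (- or left out, the last holds). The fingers move at their own pace and stop on an object; the grip force is fixed at half the most. Time passes only in rows, so rows that do not move let the fingers close, or fill a call up. It gives the time, the measured TCP pose, the force, the opening and the grip force at its end, in the units of the state.
- ctrl.get_obs(): the state, without advancing time (a new reading comes with each control period).
- camera(name): name is "scene" or "side" or "wrist"; returns a dict with "color" (384x512x3 uint8, blue, green, red), "fx", "fy", "cx", "cy" (pixels), "xyz" and "rotation" of the camera in the world; the wrist camera has in their place "hand_eye" (4x4, takes a point from camera to tool coordinates, whose origin is the TCP and whose axes are the flange's). Camera axes: x right, y down, z forward; pixel columns grow to the right and rows downward; lengths in m; the calibration is good to about 2 mm. A picture is of the moment at which its call begins: read the wrist's pose just before it. There is no depth.
- ctrl.hand_in(): hands the job in; it is judged then, once.
The state is a dict: "time_s": time; "q": joint angles; "dq": joint speeds; "joint_efforts": joint torques, N m; "eef_pos": TCP position; "eef_rot": TCP orientation; "wrist_force": force on the tool from outside, world axes, zero at the start; "torque": the same for the moment, N m; "opening": opening from 0.0 (shut) to 1.0 (fully open); "grasp_force": force on a finger pad.
Only numpy, scipy, OpenCV 4.12 (cv2) and the standard library are available. Lean on these libraries where they do the work, as an engineer would, in place of code of your own. Each camera call takes 0.05 s, during which the arm holds its last target. There are 200 camera calls.

TASK

Two limit switches stand on the fitter's bench, each on its own steel bar. Test the one whose lever carries a roller: push its lever sideways towards the stop block on its bar, well over until it trips (about 40 degrees), hold it there for a second, then let it spring back upright and take the hand away. Leave the other switch, with the plain rod, untripped.

Things in the scene. Friction and masses are not known exactly. Their poses are not given: they have to be found in the camera images.
- roller (a point): Centre of the steel roller (22 mm across, 12 mm wide) on top of the roller switch's steel lever, 130 mm above the bench at rest. Axes turn with the lever; at rest z is up, y is level towards the stop block (the way to push), x runs along the axle to the housing. The fixed housing (36 x 42 mm) is centred 39 mm to +x, its top 72 mm above the bench; stop block 115 mm along y, its top at 40 mm.
- roller_lever (a joint): Lever angle, rad: 0 upright, positive leaning to its stop block (+y of roller at rest), range -1.1 to 1.1. The pivot is 60 mm below the roller, along x. Trips at +0.45 (26 mm sideways at the roller); a good push is 0.65 (36 mm sideways, roller 12 mm lower). A spring (0.4 N m/rad, about 5 N at the roller when tripped well over) brings it upright when let go.
- rod_tip (a point): Top of the plain straight steel rod (6 mm thick, no roller) that is the other switch's lever, 175 mm above the bench at rest, pivot 105 mm below it. Axes as for the roller. Housing, bar (60 x 190 x 10 mm, fixed to the bench) and stop block are the same on both switches; here the housing is centred 31 mm to +x of the rod.
- rod_lever (a joint): Angle of the rod lever, rad: 0 upright, positive towards its own stop block; sprung in the same way. It trips at 0.45 either way and must not be tripped.
Things that resemble listed ones, but are neither listed nor needed, are in the scene too. Leave any purple or turquoise look-alike of the part that bears roller alone.

How it is judged:
On the way:
1. the roller lever is held tripped, at least 0.45 rad (26 degrees) over towards its stop block, for 0.3 s (value of joint roller_lever above 0.45 rad), for 0.3 s.
At the end, for the whole second after the job is handed in: after the roller switch has been tripped, both levers stand upright again, within 0.12 rad (7 degrees) (value of joint roller_lever between -0.12 and 0.12 rad and value of joint rod_lever between -0.12 and 0.12 rad); the robot touches nothing.
It fails at once if the plain-rod switch is tripped (0.45 rad either way) (not (value of joint rod_lever between -0.45 and 0.45 rad)).
It also fails if it takes over 38 s, if anything falls off the work surface, if the arm or the gripper's body presses on something with over 40 N, if the wrist force passes 120 N, or if a joint passes its speed limit or range.

## Working session

There is one attempt and no reset: what is moved stays moved. The work goes in short steps, Python scripts to look and compute and a shell command to move; the robot and the scene stay as the last step left them, time stands still between calls to the robot, and variables do not carry over. Pictures are saved under pics/ and viewed, at most 10 in all, crops included, and the job is handed in when it is done.

```bash
mkdir -p pics; python3 - <<'E'
from bench import ctrl,camera
import cv2,numpy as np
a=camera("scene");b=camera("side")
np.set_printoptions(precision=4,suppress=True)
for c in(a,b):print(c["fx"],c["fy"],c["cx"],c["cy"],c["xyz"],np.array(c["rotation"]).tolist())
cv2.imwrite("pics/scene.png",a["color"]);cv2.imwrite("pics/side.png",b["color"])
print(ctrl.get_obs())
E
```

```text
456.1944543034596 456.1944543034596 254.3465348237374 190.83426732707812 [ 1.109  -0.5239  1.2117] [-0.26210391339416644, 0.8289676225295493, 0.4682040224512786, -0.15779484383721956]
405.5610912106186 405.5610912106186 258.16363506305737 194.2423690635218 [-0.1818 -0.8883  0.693 ] [-0.47419859975689366, 0.8212171492992909, -0.26853711390055984, 0.16919190330304076]
{'time_s': 0.1, 'q': array([ 0.9007,  0.1815,  1.6079, -0.    ,  1.3538, -0.2063]), 'dq': array([-0.0014, -0.0005, -0.0021, -0.0017, -0.0004, -0.0005]), 'joint_efforts': array([  0.0004, -44.587 , -35.224 ,  -0.0002,   0.0041,  -0.    ]), 'eef_pos': array([0.2569, 0.5139, 0.2385]), 'eef_rot': array([-0.0003,  0.2298,  0.9732, -0.0007]), 'wrist_force': array([-0.8657,  0.3861,  0.1242]), 'torque': array([-0.0002, -0.0019,  0.0085]), 'grasp_force': 0.0, 'opening': 1.001071556222266}
```

View pics/scene.png

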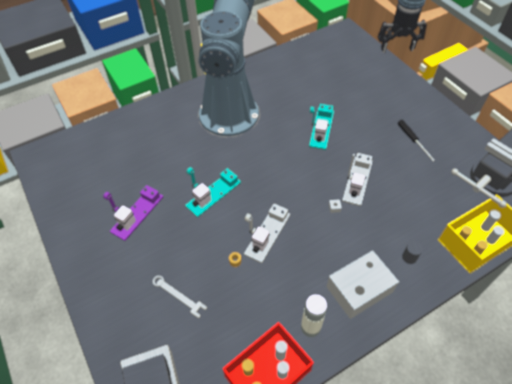

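View pics/side.png

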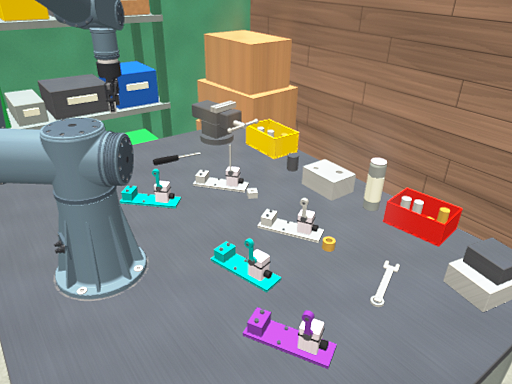

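Candidates for the roller lever:
- Steel switch with its roller at scene (248,217), side (304,203).
- Steel switch at scene (357,178), side (232,165), which looks like the plain rod.
- Turquoise look-alikes at scene (190,172) and (322,125), and a purple one at (108,197).

By the description I choose the steel one at scene (248,217), and will check it in a crop.

```bash
python3 - <<'E'
import cv2,numpy as np
a=cv2.imread("pics/scene.png");b=cv2.imread("pics/side.png")
c=cv2.resize(a[195:270,225:305],(400,375),interpolation=cv2.INTER_CUBIC)
d=cv2.resize(b[185:255,250:330],(400,350),interpolation=cv2.INTER_CUBIC)
d=cv2.copyMakeBorder(d,0,25,0,0,0)
cv2.imwrite("pics/crop.png",np.hstack([c,d]))
E
```

```text
(no output)
```

View pics/crop.png

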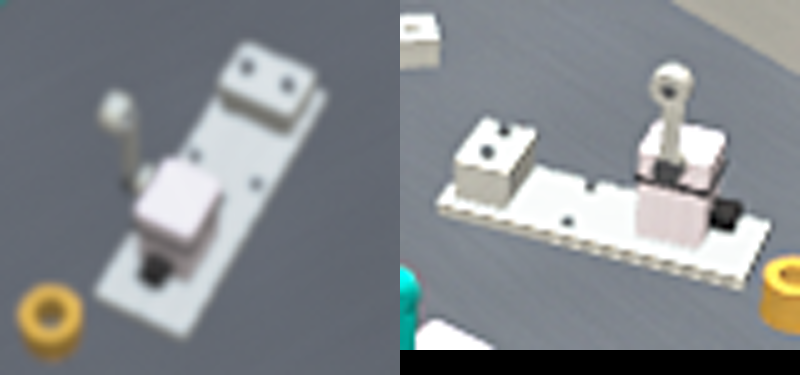

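The crop shows a steel lever with a roller (scene pixel (248.4,217), side (304.2,201.6)), with the stop block towards the robot side. The choice is confirmed.

```bash
cat > h.py <<'E'
import numpy as np
from scipy.spatial.transform import Rotation as R
C=dict(scene=(456.194,254.347,190.834,[1.109,-.5239,1.2117],[-0.26210391,0.82896762,0.46820402,-0.15779484]),
 side=(405.561,258.164,194.242,[-.1818,-.8883,.693],[-0.47419860,0.82121715,-0.26853711,0.16919190]))
def ray(n,u,v):
    f,cx,cy,p,q=C[n];d=R.from_quat(np.roll(q,-1)).apply([(u-cx)/f,(v-cy)/f,1]);return np.array(p),d/np.linalg.norm(d)
def plane(n,u,v,z):
    p,d=ray(n,u,v);return p+d*(z-p[2])/d[2]
def tri(a,b):
    p,d=ray("scene",*a);q,e=ray("side",*b);s=np.linalg.lstsq(np.c_[d,-e],q-p,rcond=None)[0]
    x,y=p+s[0]*d,q+s[1]*e;return (x+y)/2,np.linalg.norm(x-y)
E
python3 - <<'E'
from h import *
np.set_printoptions(precision=4,suppress=True)
r,g=tri((248.4,217),(304.2,201.6));print("roller",r,g)
print(plane("scene",248.4,217,.13),plane("side",304.2,201.6,.13))
s=lambda u,v,z:plane("scene",225+u/5,195+v/5,z)
t=lambda u,v,z:plane("side",250+(u-400)/5,185+v/5,z)
for A,B in((s(187,330,.01),s(327,95,.01)),(t(740,280,.01),t(437,207,.01))):
    d=B-A;print(A,B,np.linalg.norm(d),np.degrees(np.arctan2(d[1],d[0])))
print("block",s(268,72,.04),t(496,145,.04))
print("housing",s(180,195,.072),t(683,150,.072))
print("rodtip",tri((357,178),(231,143)))
for n in C: print(n, [plane(n,*p,.01) for p in ({"scene":[(362,153),(352,203)],"side":[(200,170),(245,190)]}[n])])
E
```

```text
roller [ 0.5051 -0.2051  0.1309] 0.0047211936950987635
[ 0.503  -0.2026  0.13  ] [ 0.5057 -0.2072  0.13  ]
[ 0.588  -0.2088  0.01  ] [ 0.4945 -0.0494  0.01  ] 0.18476887464466935 120.38954561638765
[ 0.5338 -0.2487  0.01  ] [ 0.4365 -0.09    0.01  ] 0.18612009451554257 121.51003132129742
block [ 0.4771 -0.0829  0.04  ] [ 0.4784 -0.0924  0.04  ]
housing [ 0.5393 -0.1836  0.072 ] [ 0.5307 -0.1969  0.072 ]
rodtip (array([0.5375, 0.1612, 0.147 ]), np.float64(0.06036128340942355))
scene [array([0.4149, 0.2967, 0.01  ]), array([0.5615, 0.1397, 0.01  ])]
side [array([0.4865, 0.339 , 0.01  ]), array([0.5363, 0.1147, 0.01  ])]
```

```bash
R='x'; python3 -m pendant '[[0.07,-0.192,0.03,0,0,-0.018],[0.07,-0.192,0.03,0,0,-0.018],[0.07,-0.192,0.03,0,0,-0.018],[0.07,-0.192,0.03,0,0,-0.018],[0.07,-0.192,0.03,0,0,-0.018],[0.07,-0.192,0.03,0,0,-0.018],[0.07,-0.192,0.03,0,0,-0.018],[0.07,-0.192,0.03,0,0,-0.018],[0.07,-0.192,0.03,0,0,-0.018],[0.07,-0.192,0.03,0,0,-0.018]]' -1
python3 -m pendant '[[0.07,-0.192,0,0,0,-0.018],[0.07,-0.192,0,0,0,-0.018],[0.07,-0.192,0,0,0,-0.018],[0.07,-0.192,0,0,0,-0.018],[0.07,-0.192,0,0,0,-0.018],[0.07,-0.192,0,0,0,-0.018],[0.07,-0.192,0,0,0,-0.018],[0.07,-0.192,0,0,0,-0.018],[0.07,-0.192,0,0,0,-0.018],[0.07,-0.192,0,0,0,-0.018]]'
```

```text
time_s: 1.35
eef_pos: [0.3972, 0.129, 0.2992]
eef_rot: [-0.0, 0.365, 0.931, -0.0]
wrist_force: [-0.1, 0.2, 0.0]
opening: 0.0
grasp_force: 0.0
time_s: 2.6
eef_pos: [0.5373, -0.2549, 0.2987]
eef_rot: [-0.0, 0.493, 0.87, 0.0]
wrist_force: [-0.2, 0.1, 0.2]
opening: 0.001
grasp_force: 0.0
```

```bash
python3 -m pendant '[[-0.015,0,-0.114,0,0,0],[0,0,-0.114,0,0,0],[0,0,-0.114,0,0,0],[0,0,-0.114,0,0,0],[0,0,-0.114,0,0,0],[0,0,-0.114,0,0,0],[0,0,-0.114,0,0,0],[0,0,-0.114,0,0,0],[0,0,0,0,0,0],[0,0,0,0,0,0]]'
python3 - <<'E'
from bench import camera
import cv2,numpy as np
a=camera("scene")["color"];b=camera("side")["color"];w=camera("wrist")["color"]
z=lambda i:cv2.resize(i,(400,300),interpolation=cv2.INTER_CUBIC)
cv2.imwrite("pics/near.png",np.vstack([np.hstack([z(a[180:270,200:320]),z(b[160:250,260:380])]),np.hstack([z(w),z(a)])]))
E
```

```text
time_s: 3.85
eef_pos: [0.5345, -0.2539, 0.1175]
eef_rot: [0.0, 0.492, 0.87, -0.0]
wrist_force: [-0.0, 0.0, 0.6]
opening: 0.001
grasp_force: 0.0
```

View pics/near.png

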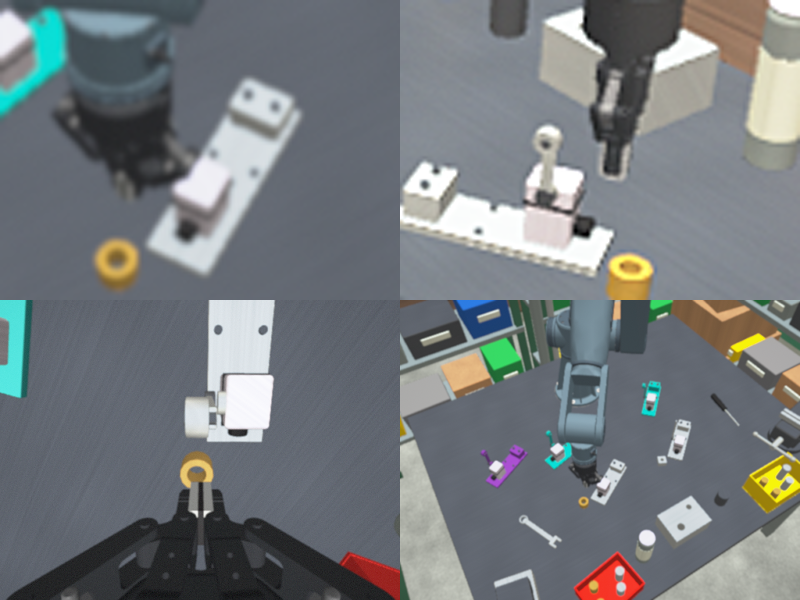

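The wrist view shows the shut fingers (201,500) in line with the roller (197,415), about 57 mm short of it, with the bar parallel to the push. Now the push.

```bash
python3 -m pendant '[[-0.0235,0.039,0,0,0,0],[-0.0235,0.039,0,0,0,0],[-0.0235,0.039,0,0,0,0],[-0.0235,0.039,0,0,0,0],[-0.0235,0.039,0,0,0,0],[-0.0235,0.039,0,0,0,0],[-0.0235,0.039,0,0,0,0],[-0.0235,0.039,0,0,0,0],[0,0,0,0,0,0],[0,0,0,0,0,0]]'
python3 - <<'E'
from bench import camera
import cv2,numpy as np
a=camera("scene")["color"];b=camera("side")["color"];w=camera("wrist")["color"]
z=lambda i:cv2.resize(i,(400,300),interpolation=cv2.INTER_CUBIC)
cv2.imwrite("pics/push.png",np.hstack([z(b[160:250,260:380]),z(w)]))
E
```

```text
time_s: 5.25
eef_pos: [0.4973, -0.1922, 0.1177]
eef_rot: [0.001, 0.492, 0.87, -0.001]
wrist_force: [1.5, -3.8, 2.1]
opening: 0.001
grasp_force: 2.7
```

View pics/push.png

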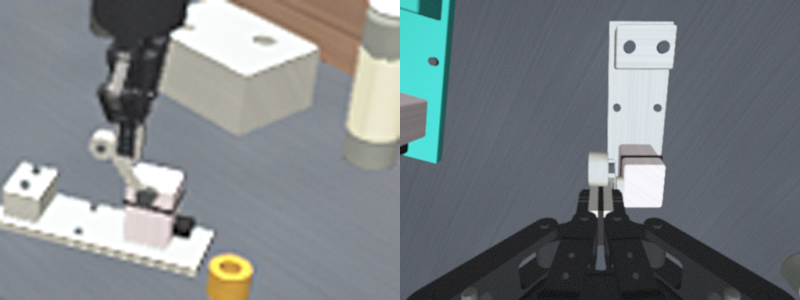

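The lever leans about 40° towards the stop block, the roller ahead of the fingertips. The force balance gives about 0.68 rad. I'll hold for a second, then back off and rise.

```bash
python3 -m pendant '[[0,0,0,0,0,0],[0,0,0,0,0,0],[0,0,0,0,0,0],[0,0,0,0,0,0],[0,0,0,0,0,0],[0,0,0,0,0,0],[0,0,0,0,0,0],[0,0,0,0,0,0],[0,0,0,0,0,0],[0,0,0,0,0,0]]'
python3 -m pendant '[[0.021,-0.035,0,0,0,0],[0.021,-0.035,0,0,0,0],[0.021,-0.035,0,0,0,0],[0.021,-0.035,0,0,0,0],[0.021,-0.035,0,0,0,0],[0.021,-0.035,0,0,0,0],[0.021,-0.035,0,0,0,0],[0.021,-0.035,0,0,0,0],[0.021,-0.035,0,0,0,0],[0.021,-0.035,0,0,0,0]]'
python3 -m pendant '[[0,0,0.1,0,0,0],[0,0,0.1,0,0,0],[0,0,0.1,0,0,0],[0,0,0.1,0,0,0],[0,0,0.1,0,0,0],[0,0,0.1,0,0,0],[0,0,0.1,0,0,0],[0,0,0,0,0,0],[0,0,0,0,0,0],[0,0,0,0,0,0]]'
python3 - <<'E'
from bench import camera
import cv2,numpy as np
b=camera("side")["color"];w=camera("wrist")["color"]
z=lambda i:cv2.resize(i,(400,300),interpolation=cv2.INTER_CUBIC)
cv2.imwrite("pics/end.png",np.hstack([z(b[130:250,200:360]),z(w)]))
E
```

```text
time_s: 6.65
eef_pos: [0.4973, -0.1922, 0.1177]
eef_rot: [0.001, 0.492, 0.87, -0.0]
wrist_force: [2.0, -5.0, 1.7]
opening: 0.0
grasp_force: 2.8
time_s: 7.9
eef_pos: [0.5389, -0.2618, 0.1169]
eef_rot: [0.0, 0.492, 0.87, 0.0]
wrist_force: [0.3, -0.2, 0.9]
opening: 0.002
grasp_force: 0.0
time_s: 9.15
eef_pos: [0.5381, -0.2609, 0.2558]
eef_rot: [-0.001, 0.492, 0.87, 0.0]
wrist_force: [0.6, 0.9, -0.9]
opening: 0.003
grasp_force: 0.0
```

View pics/end.png

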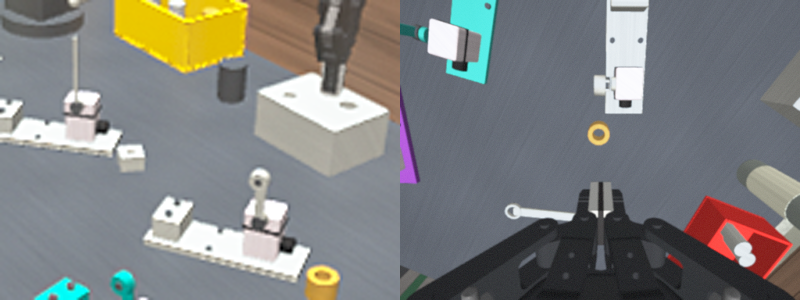

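Both levers stand upright (roller at (260,180), rod at (76,70)) and the hand is clear, so I'm handing in.

```bash
python3 -c "
from bench import ctrl
print(ctrl.hand_in())"
```

```text
the job is handed in; nothing more can be done
None
```

I pushed the roller lever about 0.68 rad (39°, estimated from the push force) towards its stop block and held it for over a second. It sprang back upright, the plain-rod switch was never touched, and I handed the job in with the hand clear; the hand-in returned no verdict.

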